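Reverse the filter slider of a gem viewing base and slide the stone over the light

ROBOT

A 6-joint arm with a two-finger parallel gripper is mounted at the origin on the work surface. World frame = base frame: x ahead of the robot, y to its left, z up, the work surface at z = 0. Lengths are in mm, angles in rad, forces in N, time in s.
With the tool pointing down it reaches from about 275 to 825 mm from the base axis. Payload 5.2 kg.
Tool frame: the origin (TCP) lies at the very end of the fingers, on their centre line; the grasp point (between the pads) lies 19 mm behind it; z points along the fingers, y is the line along which they close (so a half turn about z gives the same grasp; the last joint's range is limited). The gripper opens to 93 mm and grips with 3 to 60 N. Pads are 15 mm wide; open, the fingers measure 128 mm over their backs; the gripper's body (75 mm by 188 mm) begins 65 mm behind the grasp point.
Start: joints at [1.094, 0.259, 1.535, -0, 1.348, -0.203], TCP at [148.693, 529.524, 218.653] pointing down, gripper open.
Joint ranges: [-3.14, 3.14], [-0.91, 2.08], [0.19, 2.58], [-1.22, 4.36], [0.22, 2.71], [-3.12, 3.12]. Speed limits (rad/s): [2.57, 2.57, 3.14, 3.14, 3.14, 3.14].

INTERFACE

Orientations are given as [roll, pitch, yaw] about the fixed x, y, z axes, in that order (R = Rz(yaw) Ry(pitch) Rx(roll)).
In Python, from bench import robot gives the robot as it stands. The module is installed in compiled form; this text tells all that it offers. Calls block until the motion is done:
- robot.move_ptp(position, orientation): joint-space move of the TCP to a pose.
- robot.move_linear(position, ori=None, speed=150, f_stop=None): straight line of the TCP; ori=None keeps the orientation; speed is the mean speed in mm/s. With f_stop (N) it stops when the force on the tool has changed by that much, and returns True; else False.
- robot.move_j(angles): joint-space move.
- robot.move_gripper(opening): opening from 0.0 (shut) to 1.0 (fully open); the grip force is fixed at half the most; returns when the fingers have stopped.
- robot.sleep(seconds).
- robot.inverse_kinematics(position, orientation): joint angles nearest the present ones, or None.
- robot.get_image(name): name is "scene" or "top" or "wrist"; returns a dict with "img" (420x560x3 uint8, blue, green, red), "fovy" (degrees; the focal length in pixels is half the picture's height over the tangent of half this angle, whatever the lens; pixels are square), "cx", "cy" (the principal point, pixels), "eye" and "orientation" of the camera in the world. Camera axes: x right, y down, z forward; pixel columns grow to the right and rows downward; lengths in mm; the calibration is good to about 2 mm. A picture is of the moment at which its call begins. There is no depth.
A pose or a line that the arm cannot do raises robot.MotionError and nothing moves.
- robot.hand_in(): hands the job in; it is judged then, once.
Readings, each from a call of its own:
- robot.current_t(): time.
- robot.current_qpos(): joint angles.
- robot.current_joint_vel(): joint speeds.
- robot.current_joint_efforts(): joint torques, N m.
- robot.current_tcp_pos(): TCP position.
- robot.current_eef_rot(): TCP orientation.
- robot.current_contact_force(): force on the tool from outside, world axes, zero at the start.
- robot.current_ft_torque(): the same for the moment, N m.
- robot.current_gripper_width(): opening from 0.0 (shut) to 1.0 (fully open).
- robot.current_finger_force(): force on a finger pad.
Only numpy, scipy, OpenCV 4.12 (cv2) and the standard library are available. Lean on these libraries where they do the work, as an engineer would, in place of code of your own. Each camera call takes 0.05 s, during which the arm holds its last target. There are 200 camera calls.

TASK

The gem viewing base has its blue filter under the light port. Pull the filter slider right out of its slot, turn it end for end and push it fully home again so that the amber filter is under the port, then slide the glass dish with the stone across the stage, without lifting or tipping it, until it drops into the recess of the port. Keep the stone in the dish and leave the other things on the bench where they are.

Things in the scene. Friction and masses are not known exactly. Their poses are not given: they have to be found in the camera images.
- base_port (a point): Centre of the light port, on its glass, 45 mm above the bench; base axes: z up, slot in the -y face. The base is a fixed grey box 160 mm (x) by 206 mm (y) with a flat aluminium stage 48.5 mm above the bench. The port is a round recess 66 mm across, 3.5 mm deep, with a clear glass floor, on the base's x centre line, 48 mm from its -y face and 158 mm from its +y face.
- base_mouth (a point): Centre of the slot's mouth in the base's -y face, 32.5 mm above the bench (mid-height of a slider in the slot); base axes. The slot runs level along +y under the port, covered, 47 mm wide, 10.3 mm high (28 to 38.3 mm above the bench), to a solid stop 85.5 mm in. Its cheeks flare 3 mm wider each side over the first 8 mm. No catch: the slider lies loose in it, held by friction.
- slider_center (a point): Centre of the filter slider: black bar 150 (x) x 44 (y) x 9 mm (z), 0.12 kg, ends rounded over, windows 33 mm across: amber 37.5 mm towards +x, blue 37.5 mm towards -x. At the start blue end in, up to 4 mm short of the stop, amber end 65 to 69 mm out of the mouth. Home at the stop, the inner window is under the port. With 35 mm in the slot it stays when let go, outer end sagging a few mm.
- slider_amber (a point): Centre of the amber window of the slider, half-way up; axes of the slider.
- slider_blue (a point): Centre of the blue window of the slider, half-way up; axes of the slider.
- dish_center (a point): Centre, half-way up, of the round clear glass dish: 60 mm outside diameter, 24 mm tall, wall and floor 3 mm, about 0.09 kg, standing on the stage on the side away from the slot, 80 to 108 mm from the port's centre. Slid over the port it drops 3.5 mm into the recess, where it has 3 mm of play all round.
- stone: Purple part-cut stone lying loose on the floor of the dish, 24 mm across, 17 mm high, origin at the centre of its underside.
- loupe: Bystander on the bench: folding jeweller's loupe, black and steel, about 35 x 80 x 25 mm; origin on its underside.
- gem_box: Bystander on the bench: small square gem box, black with a clear lid, 55 x 55 x 26 mm; origin on its underside.
- jar: Bystander on the bench: white jar of compound with a red cap, 48 mm across, 52 mm tall; origin on its underside.
- oiler: Bystander on the bench: blue dropper bottle with a yellow cap, 34 mm across, 95 mm tall; origin on its underside.
- brush: Bystander on the bench: wooden-handled brush lying down, 170 mm long; origin on its underside.
- tweezers: Bystander on the bench: steel tweezers lying flat, 130 mm long; origin on its underside.
- calliper: Bystander on the bench: digital calliper lying flat, 190 mm long; origin on its underside.
Mind the look-alikes: they are no part of the job. What is shaped like the part that bears dish_center but purple is not meant.

How it is judged (in metres and radians):
On the way, in this order (a step that is already met when the one before it is completed fails the run):
1. the slider is right out of the slot (its centre more than 75 mm out from the mouth) ((y of slider_center in the frame of base_mouth below -0.076 m or z of slider_center in the frame of base_mouth above 0.04 m)), for 0.1 s.
2. the slider is back in the slot turned end for end, fully home, the amber window under the port (horizontal distance between slider_amber and base_port below 0.005 m and z of slider_amber in the frame of base_port between -0.016 and -0.008 m), for 0.2 s.
3. the dish sits down in the recess of the port (horizontal distance between dish_center and base_port below 0.006 m and z of dish_center in the frame of base_port below 0.0135 m), for 0.2 s.
At the end, for the whole second after the job is handed in: The slider is home in the slot, turned end for end, the amber window's centre within 5 mm of the port's centre; the dish sits level in the recess, within 6 mm of the port's centre and within 1.5 mm of full depth; the stone lies in the dish, at rest (all of step 2 and all of step 3 and angle between dish_center's own z axis and vertical below 0.05 rad and horizontal distance between stone and dish_center below 0.028 m and z of stone in the frame of dish_center below 0.01 m and linear speed of stone below 0.02 m/s); the robot touches nothing.
It fails at once if the dish is lifted more than 15 mm off the stage or tipped by more than 20 degrees (z of dish_center in the frame of base_port above 0.0305 m or angle between dish_center's own z axis and vertical above 0.35 rad).
It fails at once if the stone leaves the dish (distance between stone and dish_center above 0.04 m).
It fails at once if another thing on the bench is shifted by more than 30 mm (distance of any of loupe, gem_box, jar, oiler, brush, tweezers, calliper from where it was at the start of the episode above 0.03 m).
It also fails if it takes over 70 s, if anything falls off the work surface, if the arm or the gripper's body presses on something with over 40 N, if the wrist force passes 120 N, or if a joint passes its speed limit or range.

## Working session

There is one attempt and no reset: what is moved stays moved. The work goes in short steps, each a Python script; the robot and the scene stay as the last script left them, time stands still between calls to the robot, and variables do not carry over. Pictures are saved under pics/ and viewed, at most 10 in all, crops included, and the job is handed in when it is done.

```bash
mkdir -p pics; cat > h.py <<'E'
import numpy as np, cv2
from scipy.spatial.transform import Rotation as R
from bench import robot
def snap(name,fn):
    d=robot.get_image(name); cv2.imwrite('pics/'+fn,d['img']); return d
def ray(d,u,v,z):
    f=d['img'].shape[0]/2/np.tan(np.radians(d['fovy'])/2)
    o=np.array(d['orientation'],float)
    M=o if o.shape==(3,3) else R.from_euler('xyz',o).as_matrix()
    r=M@np.array([(u-d['cx'])/f,(v-d['cy'])/f,1]); e=np.array(d['eye'],float)
    return e+r*(z-e[2])/r[2]
E
python3 - <<'E'
from h import *
import pickle
D={}
for n in('scene','top'):
    D[n]=snap(n,n+'0.png'); d=D[n]; print(n,d['fovy'],d['cx'],d['cy'],d['eye'],d['orientation'])
pickle.dump(D,open('D.pkl','wb'))
print(robot.current_eef_rot(),robot.current_t())
E
```

```text
scene 44.39620069103133 279.3510271514346 201.4365428014876 [1294.11881102  297.95554366 1180.07606618] [-2.50238756  0.01091527  1.97285578]
top 53.427177305387715 273.6916047225022 206.9125772896834 [ 460.58305445  -45.22938395 1057.96006899] [-3.03482437e+00  2.97685491e-03 -1.59421337e+00]
[-3.13997634e+00 -3.57704768e-04  2.86776723e+00] 0.1
```

View pics/top0.png

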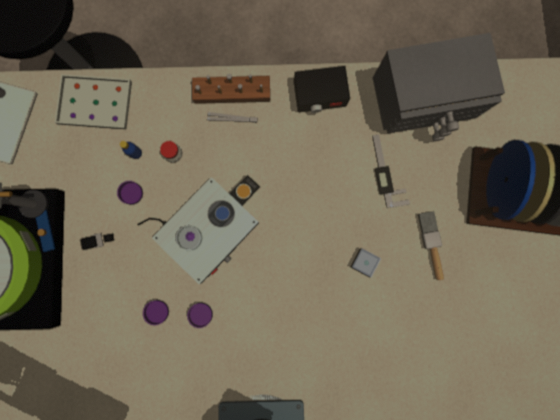

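View pics/scene0.png

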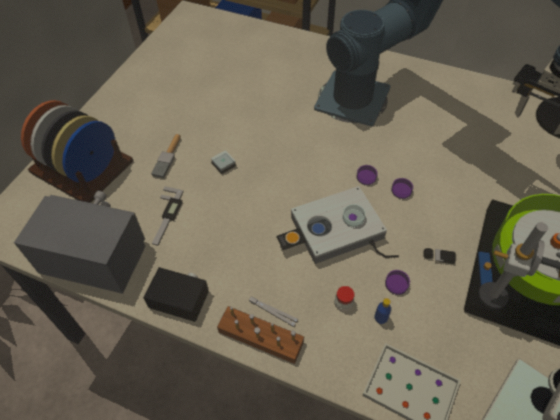

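Top view: base centred about (205,231) px, port and blue window (222,213), dish with stone (190,237), amber end of the slider (244,190). The empty purple dishes are decoys.

```bash
python3 - <<'E'
from h import *
import pickle
d=pickle.load(open('D.pkl','rb'))['top']
for n,u,v,z in[('port',222,213,45),('dishfloor',190,237,52),('amber',244,190,37),('c_top',211,180,48.5),('c_left',153,237,48.5),('c_right',258,224,48.5),('c_bot',203,282,48.5),('jar',169,149,52),('oil',131,149,50)]:
    print(n,ray(d,u,v,z).round(1))
p=ray(d,222,213,45); a=ray(d,244,190,37); 
yd=p-a; th=np.arctan2(yd[1],yd[0]); print('slot dir deg',np.degrees(th))
im=cv2.resize(d['img'][150:310,110:290],None,fx=3.3,fy=3.3,interpolation=cv2.INTER_CUBIC)
# wrist view from above
c=(p+a)/2; yaw=th+np.pi/2
for y in (yaw,yaw+np.pi):
    y=(y+np.pi)%(2*np.pi)-np.pi
    q=robot.inverse_kinematics([c[0],c[1],330],[np.pi,0,y]); print(y,q)
robot.move_ptp([c[0],c[1],330],[np.pi,0,th-np.pi/2])
d=snap('wrist','w1.png'); pickle.dump(d,open('W.pkl','wb')); print(d['eye'],d['orientation'],robot.current_tcp_pos(),robot.current_qpos())
E
```

```text
port [557.3  81.6  45. ]
dishfloor [500.4 158.4  52. ]
amber [613.8  27.6  37. ]
c_top [638.8 107.3  48.5]
c_left [502.6 248.5  48.5]
c_right [528.1  -5.8  48.5]
c_bot [392.5 128.2  48.5]
jar [718.  209.7  52. ]
oil [720.8 304.   50. ]
slot dir deg 136.34676124009212
-2.332689072314496 [-0.0965269   0.28275704  1.23613287  0.          1.62270274 -2.47622681]
0.8089035812752972 [-9.65269008e-02  2.82757040e-01  1.23613287e+00 -4.44089210e-16
  1.62270274e+00  6.65365845e-01]
[634.38762106 108.50474537 496.00248726] [ 2.87864897e+00  3.92516259e-04 -7.59775904e-01] [585.30034146  55.67736591 329.92759618] [-9.49032323e-02  2.82624806e-01  1.23648015e+00  2.46672640e-04
  1.62271416e+00  6.65244123e-01]
```

View pics/w1.png

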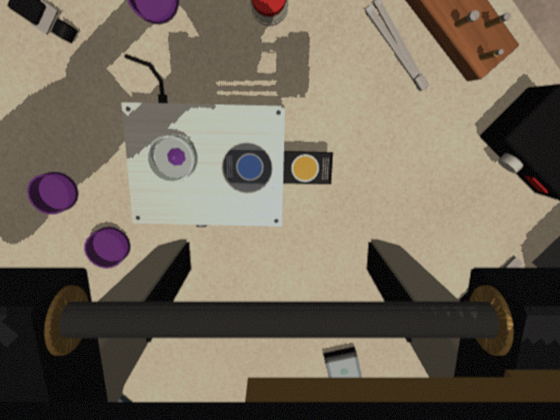

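Wrist view: stage corners (122,103), (285,105), (282,226), (131,225), port (247,167), amber window (305,168), dish rim about (173,157), stone (176,156), outer slider end x=332 px, edges y=151 and y=184.

```bash
python3 - <<'E'
from h import *
import pickle
d=pickle.load(open('W.pkl','rb'))
P={}
for n,u,v,z in[('TL',122,103,48.5),('TR',285,105,48.5),('BR',282,226,48.5),('BL',131,225,48.5),('port',247,167,47),('amber',305,168,37),('dishrim',173,157,72),('stone',176,156,66),('e1',332,151,37),('e2',332,184,37),('s1',285,151,37),('s2',285,184,37)]:
    P[n]=ray(d,u,v,z); print(n,P[n].round(1))
n=lambda a,b:(np.linalg.norm((P[a]-P[b])[:2]).round(1),np.degrees(np.arctan2(*(P[a]-P[b])[1::-1])).round(1))
for a,b in('TL','TR'),('BL','BR'),('TL','BL'),('TR','BR'),('port','amber'),('dishrim','port'),('s1','e1'),('s2','e2'),('e1','e2'): print(a,b,n(a,b))
cv2.imwrite('pics/w1c.png',cv2.resize(d['img'][85:245,105:345],None,fx=3.3,fy=3.3,interpolation=cv2.INTER_CUBIC))
E
```

```text
TL [500.2 253.6  48.5]
TR [647.4 110.4  48.5]
BR [534.3  -3.8  48.5]
BL [383.8 141.1  48.5]
port [556.9  87.7  47. ]
amber [611.2  32.1  37. ]
dishrim [503.3 161.   72. ]
stone [505.2 160.   66. ]
e1 [652.9  24.1  37. ]
e2 [623.2  -9.8  37. ]
s1 [607.2  67.4  37. ]
s2 [576.4  34.6  37. ]
TL TR (np.float64(205.4), np.float64(135.8))
BL BR (np.float64(208.9), np.float64(136.1))
TL BL (np.float64(161.8), np.float64(44.0))
TR BR (np.float64(160.7), np.float64(45.3))
port amber (np.float64(77.8), np.float64(134.3))
dishrim port (np.float64(90.8), np.float64(126.1))
s1 e1 (np.float64(62.9), np.float64(136.5))
s2 e2 (np.float64(64.5), np.float64(136.5))
e1 e2 (np.float64(45.0), np.float64(48.8))
```

View pics/w1c.png

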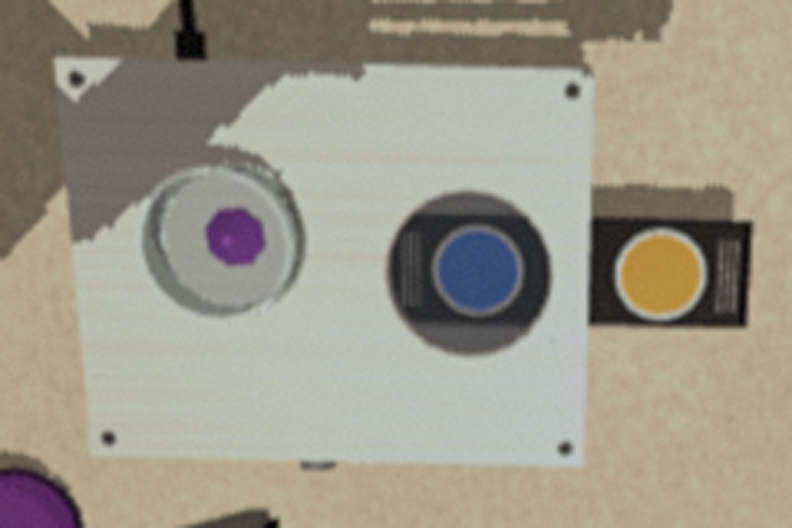

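The corner, port and slider measurements agree with the given sizes: base y direction about 136°, mouth about (590.5, 52.8), and 65 mm of slider sticking out. I'll grip it near the mouth, where it lies flat, and pull it out.

```bash
cat >> h.py <<'E'
TH=np.radians(136.0)
M=np.array([590.4,52.8])      # mouth on slider centre line
Y=np.array([np.cos(TH),np.sin(TH)]); X=np.array([np.sin(TH),-np.cos(TH)])
def at(s,z,x=0): return [*(M-Y*s+X*x),z]   # s mm out of the mouth
OA=[np.pi,0,TH]; OB=[np.pi,0,TH-np.pi]
def F(): f=np.array(robot.current_contact_force()); return np.round([f[:2]@X,f[:2]@Y,f[2]],1)
def st(t=''):
    p=np.array(robot.current_tcp_pos()); q=p[:2]-M
    print(t,'s %.1f x %.1f z %.1f'%(-q@Y,q@X,p[2]),'F',F(),'w %.1f'%(93*robot.current_gripper_width()),'t %.1f'%robot.current_t())
E
python3 - <<'E'
from h import *
robot.move_gripper(1.0)
robot.move_ptp(at(17,120),OA); st('above')
print(robot.move_linear(at(17,15),speed=100,f_stop=10)); st('down')
robot.move_gripper(0.0); st('grip')
print(robot.move_linear(at(60,15),speed=60,f_stop=25)); st('mid')
print(robot.move_linear(at(150,15),speed=80,f_stop=25)); st('out')
snap('wrist','w2.png')
E
```

```text
above s 17.4 x 0.3 z 120.6 F [-0.4  0.5  1.1] w 93.2 t 4.1
False
down s 17.5 x 0.4 z 15.7 F [-1.  -0.3 -0.1] w 93.0 t 5.3
grip s 17.0 x -0.0 z 15.0 F [-0.4  0.9 -0. ] w 43.6 t 6.1
False
mid s 60.0 x -0.1 z 14.9 F [-0.4 -0.  -0.8] w 43.5 t 7.0
False
out s 149.4 x 0.1 z 14.9 F [-0.1 -0.1 -1.6] w 43.6 t 8.3
```

View pics/w2.png

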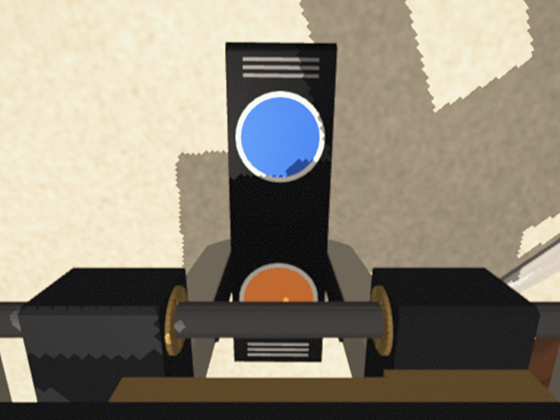

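Slider is out and straight in the fingers: far (blue) end corners at (226,43) and (337,43), near end at v≈360. I'll check the tilt from the end's apparent height, then turn and insert.

```bash
python3 - <<'E'
from h import *
d=robot.get_image('wrist'); f=210/np.tan(np.radians(d['fovy'])/2)
for n,(u,v) in dict(fl=(226,43),fr=(337,43),nl=(235,360),nr=(322,360),blue=(281,137)).items():
    q=ray(d,u,v,37); r=q[:2]-M; print(n,(-r@Y).round(1),(r@X).round(1))
robot.move_linear(at(150,70),speed=150)
robot.move_ptp(at(150,70),OB); st('turned')
robot.move_linear(at(150,15.5),speed=120); st('low')
d=snap('scene','s3.png')
im=d['img'][170:270,260:400]; cv2.imwrite('pics/s3c.png',cv2.resize(im,None,fx=5,fy=5,interpolation=cv2.INTER_CUBIC))
E
```

```text
fl 50.0 -20.2
fr 49.9 22.9
nl 195.4 -21.4
nr 195.3 22.0
blue 85.8 1.2
turned s 150.0 x -0.0 z 69.9 F [ 0.7  0.  -1.1] w 43.8 t 11.6
low s 150.2 x 0.1 z 15.7 F [ 0.9 -0.3 -0.6] w 43.7 t 12.2
```

View pics/s3c.png

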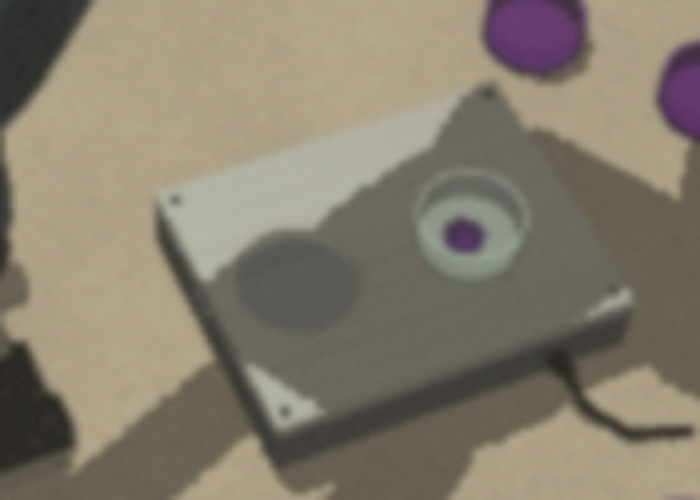

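The slider is level and square in the fingers, and the scene crop shows the port empty with the dish undisturbed. Next is the insertion.

```bash
python3 - <<'E'
from h import *
robot.move_linear(at(58,15.5),speed=120); st('pre')
hit=robot.move_linear(at(11,15.5),speed=40,f_stop=8); st('ins %s'%hit)
E
```

```text
pre s 59.0 x 0.3 z 15.9 F [ 0.9 -0.2 -0.8] w 43.6 t 13.1
ins False s 11.3 x 0.0 z 15.5 F [-0.8  0.1 -1. ] w 43.5 t 14.4
```

```bash
python3 - <<'E'
from h import *
robot.move_gripper(0.8); st('rel')
robot.move_linear(at(11,70),speed=150)
d=snap('top','t4.png')
robot.move_linear(at(145,70),speed=200)
robot.move_gripper(0.0)
robot.move_linear(at(145,17),speed=150); st('low')
hit=robot.move_linear(at(60,17),speed=50,f_stop=12); st('push %s'%hit)
robot.move_linear(at(90,17),speed=150);
d=snap('wrist','w4.png')
E
```

```text
rel s 11.0 x 0.0 z 15.5 F [-0.7  0.6 -0.5] w 74.4 t 15.1
low s 144.9 x -0.0 z 16.8 F [-0.4 -0.7 -0.6] w 0.7 t 18.2
push True s 74.1 x 1.9 z 20.4 F [-0.5 -1.3  0.9] w 0.6 t 19.6
```

View pics/w4.png

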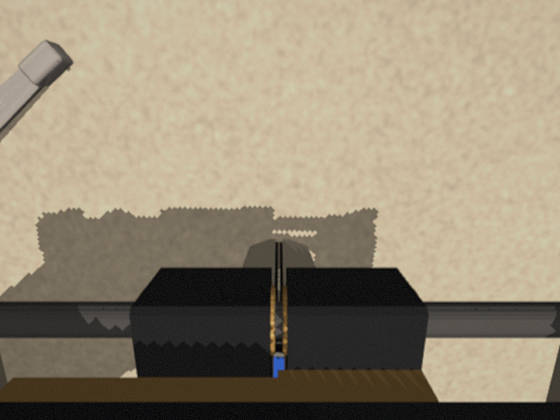

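The push stopped with the slider's outer end about 65 mm out, which fits home. The camera faces away here, so I'll look at port and dish from above.

```bash
python3 - <<'E'
from h import *
import pickle
robot.move_linear(at(90,100),speed=200)
robot.move_gripper(1.0)
robot.move_ptp(at(20,230),OA); st()
d=snap('wrist','w5.png'); pickle.dump(d,open('W5.pkl','wb'))
E
```

```text
s 20.0 x -0.0 z 229.9 F [-0.4 -0.1 -0.5] w 93.1 t 24.6
```

View pics/w5.png

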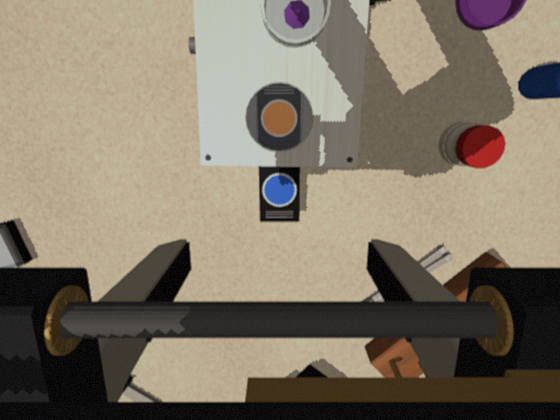

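Amber is now under the port at (279,118), with the port ring centred at (280,116.5). The slider end is at v=221, the stage front edge at v≈165, and the dish is partly in view at (297,13).

```bash
python3 - <<'E'
from h import *
import pickle
d=pickle.load(open('W5.pkl','rb'))
for n,u,v,z in[('port',280,116.5,48.5),('amber',279.3,118,37),('end',280,221,35),('fl',200,165,48.5),('fr',358,165,48.5),('dish',297,12,72.5),('pL',247,116,48.5),('pR',313,116,48.5)]:
    q=ray(d,u,v,z); r=q[:2]-M; print(n,q[:2].round(1),'y %.1f x %.1f'%(r@Y,r@X))
d=pickle.load(open('W.pkl','rb'))
for n,u,v,z in [('dish',172.3,157.7,72.5),('port',247,167.5,48.5)]:
    q=ray(d,u,v,z); r=q[:2]-M; print(n,'y %.1f x %.1f'%(r@Y,r@X))
E
```

```text
port [555.7  88.7] y 49.9 x 1.7
amber [556.4  87.2] y 48.4 x 1.1
end [636.8  10.7] y -62.6 x 1.9
fl [533.4  -3.6] y 1.9 x -80.1
fr [645.8 112.9] y 1.9 x 81.7
dish [503.4 159.1] y 136.5 x 16.0
pL [532.7  65.6] y 50.4 x -30.8
pR [578.  112.5] y 50.4 x 34.3
dish y 138.6 x 16.5
port y 48.2 x 1.4
```

The slider is home: its end is 64.5 mm out from the front edge. Next I'll centre-grip the dish along both axes, slide it at stage level to the port, release and look.

```bash
python3 - <<'E'
from h import *
OC=[np.pi,0,TH-np.pi/2]
dy,dx=138.2,16.3
robot.move_ptp(at(-dy,110,dx),OC)
print(robot.move_linear(at(-dy,52,dx),speed=100,f_stop=8)); st('down')
robot.move_gripper(0.55); robot.move_gripper(0.0); st('grip1')
robot.move_gripper(1.0)
robot.move_linear(at(-dy,100,dx),speed=150)
robot.move_ptp(at(-dy,100,dx),OA)
print(robot.move_linear(at(-dy,52,dx),speed=100,f_stop=8)); st('down')
robot.move_gripper(0.0); st('grip2')
print(robot.move_linear(at(-48.5,52,0.8),speed=60,f_stop=15)); st('over')
robot.move_gripper(1.0); st('rel')
robot.move_linear(at(-48.5,130,.8),speed=200)
robot.move_ptp(at(20,230),OA)
import pickle
d=snap('wrist','w6.png'); pickle.dump(d,open('W6.pkl','wb')); st()
cv2.imwrite('pics/w6c.png',cv2.resize(d['img'][50:240,190:370],None,fx=3,fy=3,interpolation=cv2.INTER_CUBIC))
E
```

```text
False
down s -137.9 x 16.6 z 52.3 F [ 0.5 -0.9  0.8] w 92.9 t 26.9
grip1 s -138.4 x 16.3 z 52.2 F [-0.3  2.6  4.9] w 60.4 t 27.8
False
down s -138.1 x 16.5 z 52.2 F [-0.2 -0.4 -0.1] w 92.4 t 31.0
grip2 s -138.2 x 16.2 z 52.2 F [-1.3  0.5  3.4] w 58.4 t 31.6
False
over s -48.8 x 0.7 z 51.7 F [-1. -0.  0.] w 58.6 t 33.3
rel s -48.5 x 0.8 z 52.0 F [-0.1 -0.8 -0.7] w 93.1 t 34.1
 s 18.8 x -0.8 z 227.4 F [ 0.   0.2 -0.6] w 92.8 t 35.2
```

View pics/w6c.png

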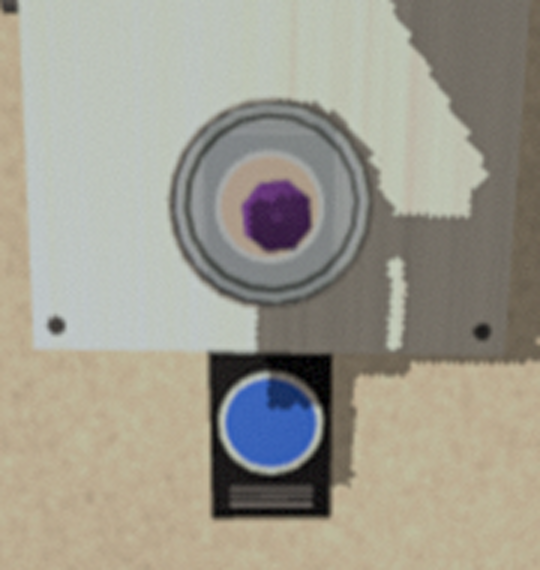

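The dish is concentric with the recess, the stone is in it and the slider is in place. I'll confirm the 3.5 mm drop by touching the rim lightly with closed fingers: 69 mm if seated, 72.5 mm if not.

```bash
python3 - <<'E'
from h import *
robot.move_gripper(0.0)
robot.move_ptp(at(-77,95,.8),OA)
hit=robot.move_linear(at(-77,66,.8),speed=15,f_stop=3); st('touch %s'%hit)
robot.move_linear(at(-77,120,.8),speed=150); st('up')
E
```

```text
touch True s -77.0 x 0.8 z 69.2 F [-0.1  0.6  4.1] w 0.4 t 38.9
up s -77.2 x 0.7 z 119.7 F [-0.   0.2  0.3] w 0.5 t 39.4
```

The touch at 69.2 mm shows the dish is fully seated.

```bash
python3 - <<'E'
from h import *
robot.move_linear(at(-77,200,.8),speed=200); robot.sleep(0.5)
print(robot.hand_in())
E
```

```text
the job is handed in; nothing more can be done
None
```

The job is handed in at about 40 s of the 70 s allowed: the slider is turned end for end and home with amber under the port, the dish is seated in the recess with the stone in it, and no bystander was knowingly touched; no verdict came back.

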